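# Set up a specimen case and hold the label reader over it

## Task

Stand the orange specimen case upright, label up, on the narrow raised pad of the scanning stand, centred and lengthwise along the pad, and let go of it. Then take the white label reader from its dock, carry it clear of the file rack and hold it level, window down, about 15 mm above the orange case's label, with the window centred on the label and the reader's length along the label's length (either way round), never touching the case with it. Finish still holding it there, and do not knock the file rack or disturb the blue case, pen cup, stapler or mouse.

Things in the scene. Friction and masses are not known exactly. Their poses are not given: they have to be found in the camera images.
- case: all-orange specimen case with a white barcode label on top, a closed rigid box 70 long (x) x 40 wide (y) x 40 high mm, about 0.12 kg, loose on the desk, the same at both ends. Origin: centre of its underside; z up. Grip it across its 40 mm width.
- case_label (a point): centre of the barcode label on the orange case's top face, 40 mm above the case's origin. The label is white with dark bars, 48 x 20 mm, its length along the case's x.
- stand: fixed scanning stand: grey base plate 120 (x) x 100 (y) x 12 mm, a steel column of 20 mm diameter, and on it a black rubber-faced pad 50 long (x) x 24 wide (y) x 7 thick mm whose flat top lies 75 mm above the desk. Origin: centre of the base's underside, on the desk; its position and yaw vary.
- stand_pad (a point): centre of the top face of the stand's pad, 75 mm above the desk.
- reader: loose label reader lying level on its dock, 0.18 kg. Grey handle bar: x -90 to +40 mm, 30 wide (y), 8 to 40 above the origin. White head: x +40 to +110, 56 wide, 0 to 26 above the origin, window underneath. Origin: in the window's plane, under the handle, 75 behind the window's centre, near the centre of mass; x points to the head, z up. Grip the handle's 30 mm width above the origin, 25 up.
- reader_window (a point): centre of the window on the underside of the reader's head: (75, 0, 0) mm in the reader's frame; the window looks along the reader's -z. The window glass is 50 (x) x 34 (y) mm.
- dock: fixed black dock under the reader. Base plate x -80 to +120 mm, 75 wide (y), 10 high; a block under the reader's head (x 45 to 105, 56 wide, top at 25) and one under the handle's end (x -80 to -50, 30 wide, top at 33); beside and under the rest of the handle is free space. Origin: on the desk, 25 mm below the resting reader's origin, axes alike. Lift the reader straight up.
- rack: fixed wooden file rack between the dock and the stand, the obstacle: 300 long (x) x 80 wide (y) x 112 mm high, three upright boards along x with coloured folders between them, none higher than the boards. Origin: centre of its underside.
- blue_case: blue specimen case of the same shape as the orange one, to be left alone. Origin: centre of its underside, long axis x.
- pen_cup: blue ceramic cup with three pens, 72 mm diameter, 90 mm high, pens up to about 130 mm; a bystander. Origin: centre of its underside.
- stapler: red and black stapler 130 x 34 x 38 mm, a bystander. Origin: centre of its underside, length along x.
- mouse: black computer mouse 105 x 60 x 30 mm, a bystander. Origin: centre of its underside, length along x.
There are look-alikes about, which are no part of the job. Leave any purple look-alike of the stand alone.

How it is judged (in metres and radians):
On the way, in this order (a step that is already met when the one before it is completed fails the run):
1. the orange case stands centred along the stand's pad, let go (horizontal distance between case and stand_pad below 0.01 m and z of case in the frame of stand between 0.071 and 0.079 m and angle between case's own z axis and vertical below 0.07 rad and angle between the x axis of case and the x axis of stand, either way round below 0.2 rad and contact force between case and the fingers below 0.1 N and linear speed of case below 0.02 m/s), for 0.3 s.
2. the reader is held in the fingers, lifted clear of its dock (z of reader in the frame of dock above 0.06 m and contact force between reader and the fingers above 1 N), for 0.1 s.
At the end, for the whole second after the job is handed in: Case on the pad: within 10 mm of centre, 4 deg of upright, 11 deg of lengthwise, let go. Reader held still, within 7 deg of level, window 4 to 28 mm above the label, within 12 mm of its centre and 10 deg of its length (either way round), touching neither case, stand, rack nor dock (all of step 1 and z of reader_window in the frame of case_label between 0.004 and 0.028 m and horizontal distance between reader_window and case_label below 0.012 m and angle between the x axis of reader and the x axis of case, either way round below 0.17 rad and angle between reader's own z axis and vertical below 0.12 rad and linear speed of reader below 0.02 m/s and contact force between reader and the fingers above 1 N and contact force between reader and case below 0.1 N and contact force between reader and stand below 0.1 N and contact force between reader and rack below 0.1 N and contact force between reader and dock below 0.1 N); the arm keeps its last pose, push and grip.
It fails at once if the reader touches the orange case (contact force between reader and case above 0.3 N).
It fails at once if the file rack is knocked (contact force between anything else and rack above 3 N).
It fails at once if the blue case, pen cup, stapler or mouse is disturbed (moved over 15 mm) (distance of any of blue_case, pen_cup, stapler, mouse from where it was at the start of the episode above 0.015 m).
It also fails if it takes over 72 s, if anything falls off the work surface, if the arm or the gripper's body presses on something with over 40 N, if the wrist force passes 120 N, or if a joint passes its speed limit or range.

## Robot

A 6-joint arm with a two-finger parallel gripper is mounted at the origin on the work surface. World frame = base frame: x ahead of the robot, y to its left, z up, the work surface at z = 0. Lengths are in m, angles in degrees, forces in N, time in s.
With the tool pointing down it reaches from about 0.35 to 0.875 m from the base axis. Payload 4.2 kg.
Tool frame: the origin (TCP) lies between the finger pads; the fingertips stand 11 mm ahead of it and the grasp point (between the pads) lies 8 mm behind it; z points along the fingers, y is the direction in which the jaws open and shut (so a half turn about z gives the same grasp; the last joint's range is limited). The gripper opens to 87 mm and grips with 3 to 60 N. Pads are 19 mm wide; open, the fingers measure 117 mm over their backs; the gripper's body (75 mm by 190 mm) begins 51 mm behind the grasp point.
Start: joints at [-59.209, 22.042, 0.453, 0, -68.411, -14.817], TCP at [0.172, -0.601, 0.234] pointing down, gripper open.
Joint ranges: [-179.83, 179.83], [-69.29, 118.12], [-61.27, 80.66], [-181.25, 117.63], [-171.15, -9.14], [-177.46, 177.46]. Speed limits (degrees/s): [159.86, 159.86, 180, 180, 180, 180].

## Interface

Orientations are given as a 3x3 rotation matrix whose columns are the frame's x, y, z axes.
In Python, from station import sense, capture, get_calibration, finish_job, search_frame, cut_out gives the robot as it stands.
- The arm moves only by the tool arm_command, never from a script. Its argument "rows" is a list of rows, each an object with "fingers": the opening in per cent of the stroke, from 0 (shut) to 100 (fully open); "travel": the shift along the tool's x, y, z in cm, a list of three; "roll": the turn about the tool's z in degrees. A call has 1 to 10 rows; each row is the pose to reach, as a shift and turn from the pose commanded when the call began, along the tool's axes at that moment; what a row does not reach only later rows make up. A row lasts 1/10 s, in which the tool goes at most 50 mm and 8.59 degrees, less where a joint would pass 70% of its speed; a pose out of reach is approached as far as the arm can. A call with a gripper value outside its range is refused whole. The fingers move at their own pace and stop on an object; the grip force is fixed at half the most. Time passes only in rows, so rows that repeat a pose let the fingers close. It gives the time, the measured TCP pose, the force and the opening at its end, in the units of the state.
- sense(): the state, without advancing time (a new reading comes with each control period).
- capture(name): name is "scene" or "top" or "wrist"; returns (picture, depth): 420x560x3 uint8, red, green, blue; 420x560 float32, m along the optical axis (not along the pixel's ray), 0 where there is no reading.
- get_calibration(name): a dict with "fov_y" (degrees; the focal length in pixels is half the picture's height over the tangent of half this angle, whatever the lens; pixels are square), "cx", "cy" (the principal point, pixels), "distortion" ([k1, k2, p1, p2, k3] as OpenCV has them; the pictures are not rectified), "origin" and "attitude" of the camera in the world; the wrist camera has in their place "mount" (4x4, takes a point from camera to tool coordinates, whose origin is the TCP and whose axes are the flange's). Camera axes: x right, y down, z forward; pixel columns grow to the right and rows downward; lengths in m; the calibration is good to about 2 mm. A picture is of the moment at which its call begins: read the wrist's pose just before it. get_calibration takes no time and is no camera call.
- finish_job(): hands the job in, once; it reports no verdict.
Trained networks look in the newest picture that a camera, given by its name, has taken for a name from the list of things; names that differ only in an ending like _2 or _b are one class to them, and where a whole thing is asked for, a point or a joint stands for the part that bears it (a point fixed in the world has none). Each returns a list of dicts, best first, with "p" (0 to 1); they miss things now and then, are a little off and sometimes report something else, mostly with a low value. They report only what shows in the picture. A call takes as long as a camera call. They do not tell look-alikes from the thing itself.
- search_frame(camera, label): "position" ([x, y, z] in m, in world coordinates, good to about 4 mm: the middle of the surface that is visible of it).
- cut_out(camera, label): "mask" (420x560 bool, what is visible of it).
The state is a dict: "time_s": time; "joints": joint angles; "joint_velocities": joint speeds; "effort": joint torques, N m; "tcp_pos": TCP position; "ee_rot": TCP orientation; "wrist_force": force on the tool from outside, world axes, zero at the start; "moment": the same for the moment, N m; "gripper_width": opening from 0.0 (shut) to 1.0 (fully open).
Only numpy, scipy, OpenCV 4.12 (cv2) and the standard library are available. Lean on these libraries where they do the work, as an engineer would, in place of code of your own. Each camera call takes 0.05 s, during which the arm holds its last target. There are 200 camera calls.

## Working session

There is one attempt and no reset: what is moved stays moved. The work goes in short steps, Python scripts to look and compute and a tool call to move; the robot and the scene stay as the last step left them, time stands still between calls to the robot, and variables do not carry over. Pictures are saved under pics/ and viewed, about 8 in all and at most 12, crops included, and the job is handed in when it is done.

Besides the shell and the picture viewer there is one more tool, called after ">>>" in YAML: its name, and indented under it one key for each argument. arm_command: Moves the arm, as the interface text tells. Its arguments: {"type":"object","properties":{"rows":{"type":"array","items":{"type":"object","properties":{"fingers":{"type":"number"},"travel":{"type":"array","items":{"type":"number"}},"roll":{"type":"number"}}}}},"required":["rows"]}

```bash
mkdir -p pics; ls
cat > h.py <<'E'
import numpy as np, cv2
from station import *
def K(c):
    f=210/np.tan(np.radians(c['fov_y'])/2); return np.array([[f,0,c['cx']],[0,f,c['cy']],[0,0,1.]])
def campose(name,st=None):
    c=get_calibration(name)
    if 'mount' in c:
        st=st or sense(); T=np.eye(4); T[:3,:3]=np.array(st['ee_rot']); T[:3,3]=st['tcp_pos']
        return c,T@np.array(c['mount'])
    T=np.eye(4); T[:3,:3]=np.array(c['attitude']); T[:3,3]=c['origin']; return c,T
def cloud(name,depth,T=None):
    c,T0=campose(name) if T is None else (get_calibration(name),T)
    v,u=np.mgrid[:420,:560]; uv=np.stack([u,v],-1).reshape(-1,1,2).astype(float)
    n=cv2.undistortPoints(uv,K(c),np.array(c['distortion'])).reshape(420,560,2)
    P=np.dstack([n*depth[...,None],depth]); return P@T0[:3,:3].T+T0[:3,3]
def save(n,im): cv2.imwrite('pics/'+n,im[...,::-1])
E
python3 - <<'E'
from h import *
ims=[]
for n in ['scene','top']:
    c,T=campose(n); im,d=capture(n); print(n,c['fov_y'],T[:3,3].round(3)); ims.append(im); np.savez(n+'.npz',im=im,d=d,P=cloud(n,d))
    save(n+'.png',im)
    for l in ['case','stand','reader','dock','rack','blue_case','pen_cup','stapler','mouse','case_label','stand_pad']:
        r=search_frame(n,l); print(n,l,[(np.round(q['position'],3).tolist(),round(q['p'],2)) for q in r[:4]])
print(sense())
E
```

```text
pics
scene 57.97473930711382 [ 1.163 -0.408  0.721]
scene case [([0.47, -0.101, 0.043], 0.77)]
scene stand [([0.473, -0.101, 0.042], 0.73), ([0.527, -0.326, 0.011], 0.69), ([0.748, -0.348, 0.014], 0.62)]
scene reader [([0.546, 0.298, 0.054], 0.78)]
scene dock [([0.523, 0.285, 0.009], 0.58)]
scene rack [([0.618, 0.085, 0.097], 0.78), ([0.757, -0.085, 0.078], 0.55), ([0.472, -0.097, 0.041], 0.45)]
scene blue_case []
scene pen_cup [([0.754, -0.083, 0.079], 0.88), ([0.545, 0.294, 0.055], 0.17)]
scene stapler [([0.445, -0.487, 0.027], 0.6)]
scene mouse [([0.301, 0.275, 0.028], 0.8)]
scene case_label [([0.472, -0.1, 0.041], 0.68), ([0.443, -0.488, 0.028], 0.61)]
scene stand_pad [([0.75, -0.349, 0.016], 0.88), ([0.526, -0.328, 0.013], 0.8)]
top 42.320735157669894 [ 0.401 -0.073  1.824]
top case [([0.451, -0.097, 0.039], 0.75)]
top stand [([0.513, -0.318, 0.014], 0.78), ([0.728, -0.342, 0.012], 0.66)]
top reader [([0.538, 0.305, 0.053], 0.62), ([0.514, -0.321, 0.009], 0.15)]
top dock [([0.504, 0.285, 0.011], 0.74)]
top rack [([0.568, 0.109, 0.106], 0.93)]
top blue_case [([0.604, -0.084, 0.03
[... 391 characters left out ...]
7e-03,
       -6.84114414e+01, -1.48188932e+01]), 'joint_velocities': array([-0.00608504, -0.00849949,  0.04510978, -0.04278889,  0.04439678,
       -0.03420471]), 'effort': array([ 4.21839195e-04, -3.90482962e+01,  1.87623739e+01,  4.22432944e+00,
        1.53446750e-02, -3.49052618e-05]), 'tcp_pos': array([ 0.17203049, -0.60084492,  0.23355092]), 'ee_rot': array([[-9.61399669e-01, -2.75155730e-01,  2.42531824e-05],
       [-2.75155729e-01,  9.61399669e-01,  4.63129828e-06],
       [-2.45913298e-05, -2.22087347e-06, -1.00000000e+00]]), 'wrist_force': array([-0.9551646 , -0.60498836, -0.65910104]), 'moment': array([-0.02881867, -0.02222892,  0.03122421]), 'gripper_width': 1.0020429010143024}
```

View pics/top.png

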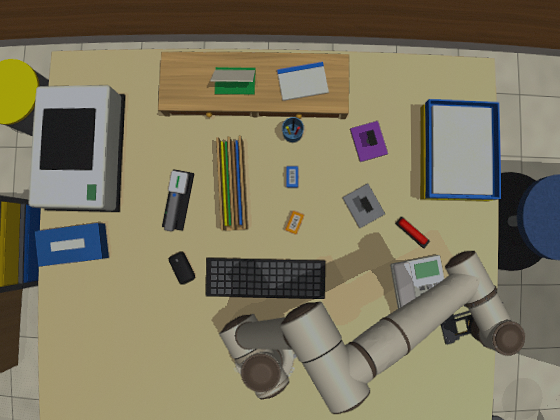

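View pics/scene.png

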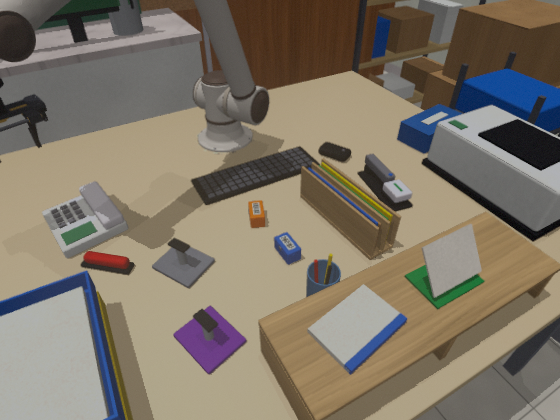

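```bash
cat > m.py <<'E'
from h import *
def rect(Q):
    (c,s,a)=cv2.minAreaRect((Q[:,:2]*1000).astype(np.float32))
    if s[0]<s[1]: s=s[::-1]; a+=90
    return np.round(c,1),np.round(s,1),round((a+90)%180-90,1)
def near(P,x,y,r,z0,z1):
    q=P.reshape(-1,3); return q[(np.hypot(q[:,0]-x,q[:,1]-y)<r)&(q[:,2]>z0)&(q[:,2]<z1)]
E
python3 - <<'E'
from m import *
for n in ['top','scene']:
    P=np.load(n+'.npz')['P']
    for k,a in dict(desk=(.5,-.2,.05,-.02,.02),case=(.455,-.097,.06,.034,.05),blue=(.604,-.084,.06,.03,.05),base=(.513,-.32,.09,.008,.017),pad=(.513,-.32,.06,.065,.09),purplepad=(.73,-.34,.06,.065,.09),rack=(.6,.1,.25,.1,.125),
       readerhead=(.59,.31,.06,.045,.075),handle=(.5,.29,.1,.055,.075),dock=(.52,.29,.13,.006,.014)).items():
        q=near(P,*a)
        if len(q)>5: print(n,k,len(q),*rect(q),'z',np.median(q[:,2]).round(4))
E
```

```text
top desk 689 [ 499.8 -199.7] [98.1 97.8] -70.5 z 0.0004
top case 239 [450.8 -97.7] [69.8 41. ] -20.6 z 0.0402
top blue 243 [601.3 -86.8] [67.4 36.5] 1.2 z 0.0399
top base 643 [ 512.  -317.2] [169.4 166.2] -40.1 z 0.0123
top pad 117 [ 513.  -326.3] [50.1 24.6] 31.3 z 0.0748
top purplepad 117 [ 735.2 -343.7] [52.  26.3] 16.7 z 0.0744
top rack 2161 [654.2  37.3] [429.1 316.1] 15.7 z 0.1088
top readerhead 310 [570.3 294.3] [82.1 54.8] -11.1 z 0.0512
top handle 345 [507.4 305.6] [182.2  47.3] -12.7 z 0.0629
top dock 576 [522.1 290.7] [249.3 244.3] -16.6 z 0.0087
scene desk 841 [ 500.4 -200.8] [99.3 97.2] 46.2 z 0.0017
scene case 277 [450.4 -94.1] [73.7 41. ] -20.7 z 0.0418
scene blue 400 [603.  -83.1] [70.8 41.1] 0.4 z 0.0414
scene base 1316 [ 513.7 -323.9] [121.5 101. ] 30.3 z 0.013
scene pad 185 [ 514.2 -323.7] [49.8 24.4] 31.5 z 0.0759
scene purplepad 316 [ 733.7 -339.7] [51.1 24.6] 16.7 z 0.0753
scene rack 3517 [649.5  36.8] [424.  315.9] 14.5 z 0.1103
scene readerhead 391 [570.4 296.6] [82.1 57. ] -6.8 z 0.0528
scene handle 351 [505.1 300.7] [183.6  43.3] -8.7 z 0.066
scene dock 480 [523.5 323.5] [202.1 119.6] -9.5 z 0.0118
```

Candidates: the only orange case is at top (293,222), and blue at (292,177) is to be left alone. Of the stands, grey is at (364,206) and purple at (371,141). I choose the orange case and the grey stand, and will go above the case for a close look.

>>> arm_command:
  rows:
    - {"travel": [-4.07, 4.09, 0], "roll": 5, "fingers": 100}
    - {"travel": [-8.1, 8.2, 0], "roll": 12, "fingers": 100}
    - {"travel": [-12.2, 12.3, 0], "roll": 20, "fingers": 100}
    - {"travel": [-16.3, 16.4, 0], "roll": 28, "fingers": 100}
    - {"travel": [-19.8, 19.9, 0], "roll": 36.6, "fingers": 100}
    - {"travel": [-23.3, 23.4, 0], "roll": 36.6, "fingers": 100}
    - {"travel": [-26.8, 26.9, 0], "roll": 36.6, "fingers": 100}
    - {"travel": [-30.3, 30.4, 0], "roll": 36.6, "fingers": 100}
    - {"travel": [-33.8, 33.9, 0], "roll": 36.6, "fingers": 100}
    - {"travel": [-37, 37, 0], "roll": 36.6, "fingers": 100}

```text
time_s: 2.2
tcp_pos: [0.4081, -0.1739, 0.2341]
ee_rot: [[-0.936, 0.352, 0.001], [0.352, 0.936, -0.0], [-0.001, 0.0, -1.0]]
wrist_force: [1.1, -0.2, 0.4]
gripper_width: 1.006
```

```bash
cat >> m.py <<'E'
def go(xyz,yaw):
    "travel (cm) and roll for TCP target and tool-x yaw"
    s=sense(); R=np.array(s['ee_rot']); d=R.T@(np.array(xyz)-s['tcp_pos'])
    y=np.degrees(np.arctan2(R[1,0],R[0,0])); r=-((yaw-y+180)%360-180)
    print('t',round(s['time_s'],2),'tcp',np.round(s['tcp_pos'],4),'yaw',round(y,2),'tilt',np.round(R[:,2],3),'w',round(float(s['gripper_width']),3),'F',np.round(s['wrist_force'],1),'j',np.round(s['joints'],0)); print('travel',np.round(d*100,2),'roll',round(r,2))
E
python3 -c "
from m import *
go((.4506,-.096,.2),159.4)"
```

```text
t 2.2 tcp [ 0.4081 -0.1739  0.2341] yaw 159.39 tilt [ 0.001 -0.    -1.   ] w 1.006 F [ 1.1 -0.2  0.4] j [  -2.    4.  -23.    0.  -62. -109.]
travel [-1.23  8.79  3.42] roll -0.01
```

>>> arm_command:
  rows:
    - {"travel": [-0.4, 3, 1.7], "roll": 0, "fingers": 100}
    - {"travel": [-0.65, 5.3, 3.4], "roll": 0, "fingers": 100}
    - {"travel": [-0.65, 5.3, 3.4], "roll": 0, "fingers": 100}
    - {"travel": [-0.65, 5.3, 3.4], "roll": 0, "fingers": 100}
    - {"travel": [-0.65, 5.3, 3.4], "roll": 0, "fingers": 100}

```text
time_s: 2.7
tcp_pos: [0.4324, -0.1292, 0.2003]
ee_rot: [[-0.936, 0.353, 0.001], [0.353, 0.936, -0.0], [-0.001, 0.0, -1.0]]
wrist_force: [0.1, -0.6, -0.2]
gripper_width: 0.998
```

```bash
python3 -c "
from m import *
go((.4506,-.096,.022),159.4)
im,d=capture('wrist'); save('w1.png',im); P=cloud('wrist',d)
q=near(P,.4506,-.096,.07,.03,.05); print(len(q),*rect(q),np.median(q[:,2]))
q=near(P,.4506,-.096,.3,-.02,.02); print('desk',len(q),np.median(q[:,2]))
q=near(P,.4506,-.096,.07,.03,.05)
"
```

```text
t 2.7 tcp [ 0.4324 -0.1292  0.2003] yaw 159.34 tilt [ 0.001 -0.    -1.   ] w 0.998 F [ 0.1 -0.6 -0.2] j [   4.    7.  -26.    0.  -58. -115.]
travel [-0.51  3.75 17.83] roll -0.06
2604 [452.5 -93. ] [68.7 42. ] -20.5 0.039936862107666615
desk 119845 4.143851986881941e-05
```

View pics/w1.png

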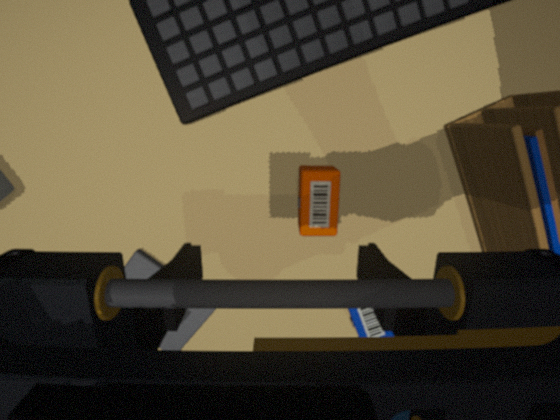

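The wrist view shows one all-orange case with its white barcode label up at (319,200), and blue further off at (372,322). The choice is confirmed. Now I'll descend and grip.

>>> arm_command:
  rows:
    - {"travel": [-0.58, 3.95, 2], "roll": 0, "fingers": 100}
    - {"travel": [-0.58, 3.95, 6], "roll": 0, "fingers": 100}
    - {"travel": [-0.58, 3.95, 10], "roll": 0, "fingers": 100}
    - {"travel": [-0.58, 3.95, 13], "roll": 0, "fingers": 100}
    - {"travel": [-0.58, 3.95, 15.5], "roll": 0, "fingers": 100}
    - {"travel": [-0.58, 3.95, 17], "roll": 0, "fingers": 100}
    - {"travel": [-0.58, 3.95, 17.8], "roll": 0, "fingers": 100}
    - {"travel": [-0.58, 3.95, 18], "roll": 0, "fingers": 100}
    - {"travel": [-0.58, 3.95, 18], "roll": 0, "fingers": 100}
    - {"travel": [-0.58, 3.95, 18], "roll": 0, "fingers": 100}

```text
time_s: 3.75
tcp_pos: [0.4524, -0.0937, 0.0205]
ee_rot: [[-0.936, 0.352, 0.002], [0.352, 0.936, 0.0], [-0.002, 0.001, -1.0]]
wrist_force: [-0.2, -0.5, 0.4]
gripper_width: 0.997
```

>>> arm_command:
  rows:
    - {"travel": [0, 0, 0], "roll": 0, "fingers": 20}
    - {"travel": [0, 0, 0], "roll": 0, "fingers": 20}
    - {"travel": [0, 0, 0], "roll": 0, "fingers": 20}
    - {"travel": [0, 0, 0], "roll": 0, "fingers": 20}
    - {"travel": [0, 0, 0], "roll": 0, "fingers": 20}
    - {"travel": [0, 0, 0], "roll": 0, "fingers": 20}
    - {"travel": [0, 0, 0], "roll": 0, "fingers": 20}
    - {"travel": [0, 0, 0], "roll": 0, "fingers": 20}

```text
time_s: 4.55
tcp_pos: [0.4516, -0.0936, 0.0195]
ee_rot: [[-0.936, 0.352, -0.0], [0.352, 0.936, -0.0], [0.0, -0.0, -1.0]]
wrist_force: [-1.2, -0.2, 0.3]
gripper_width: 0.459
```

```bash
python3 -c "
from m import *
go((.5138,-.325,.20),211.5)"
```

```text
t 4.55 tcp [ 0.4516 -0.0936  0.0195] yaw 159.38 tilt [-0. -0. -1.] w 0.459 F [-1.2 -0.2  0.3] j [   9.   23.  -37.   -0.  -30. -119.]
travel [-13.97 -19.47 -18.05] roll -52.12
```

>>> arm_command:
  rows:
    - {"travel": [0, 0, -2], "roll": 0, "fingers": 20}
    - {"travel": [0, 0, -5], "roll": 0, "fingers": 20}
    - {"travel": [0, 0, -8.5], "roll": 0, "fingers": 20}
    - {"travel": [0, 0, -12], "roll": 0, "fingers": 20}
    - {"travel": [-1, -1.5, -15], "roll": -3, "fingers": 20}
    - {"travel": [-3, -4, -17], "roll": -9, "fingers": 20}
    - {"travel": [-5, -7, -18], "roll": -16, "fingers": 20}
    - {"travel": [-7, -10, -18], "roll": -23, "fingers": 20}
    - {"travel": [-9, -12.5, -18], "roll": -30, "fingers": 20}
    - {"travel": [-11, -15, -18], "roll": -37, "fingers": 20}

```text
time_s: 5.55
tcp_pos: [0.5014, -0.274, 0.1991]
ee_rot: [[-0.958, -0.286, -0.001], [-0.286, 0.958, 0.001], [0.001, 0.001, -1.0]]
wrist_force: [0.1, -0.7, -1.1]
gripper_width: 0.457
```

>>> arm_command:
  rows:
    - {"travel": [0, 0, 0], "roll": -6, "fingers": 20}
    - {"travel": [0, 0, 0], "roll": -12, "fingers": 20}
    - {"travel": [0, 0, 0], "roll": -15, "fingers": 20}
    - {"travel": [0, 0, 0], "roll": -15, "fingers": 20}
    - {"travel": [0, 0, 0], "roll": -15, "fingers": 20}

```text
time_s: 6.05
tcp_pos: [0.5014, -0.2726, 0.1991]
ee_rot: [[-0.854, -0.519, -0.001], [-0.519, 0.854, 0.0], [0.001, 0.001, -1.0]]
wrist_force: [-0.5, 0.1, -1.2]
gripper_width: 0.46
```

```bash
python3 -c "
from m import *
go((.5138,-.325,.20),211.4)
im,d=capture('wrist'); save('w2.png',im); P=cloud('wrist',d)
q=near(P,.5138,-.325,.05,.065,.085); print(len(q),*rect(q),np.median(q[:,2]))
q=near(P,.5138,-.325,.1,.008,.018); print(len(q),*rect(q),np.median(q[:,2]))
s=sense();R=np.array(s['ee_rot']); L=(P.reshape(-1,3)-s['tcp_pos'])@R
k=(abs(L[:,0])<.06)&(abs(L[:,1])<.03)&(L[:,2]>-.035)&(L[:,2]<.04); print('held in tool',k.sum(),rect(L[k]),L[k].min(0),L[k].max(0))
"
```

```text
t 6.05 tcp [ 0.5014 -0.2726  0.1991] yaw -148.7 tilt [-0.001  0.    -1.   ] w 0.46 F [-0.5  0.1 -1.2] j [-12.  18. -10.  -0. -61. -46.]
travel [ 1.66 -5.12 -0.09] roll -0.1
1545 [ 515.  -324.1] [49.8 24.3] 30.3 0.07491138227301053
7276 [ 515.6 -324.4] [120.8 100.9] 30.1 0.011821495598110354
held in tool 10221 (array([3.4, 0. ]), array([60.8, 60. ]), -0.4) [-0.02719063 -0.02997925 -0.03499928] [0.0338719  0.02997407 0.01703938]
```

View pics/w2.png

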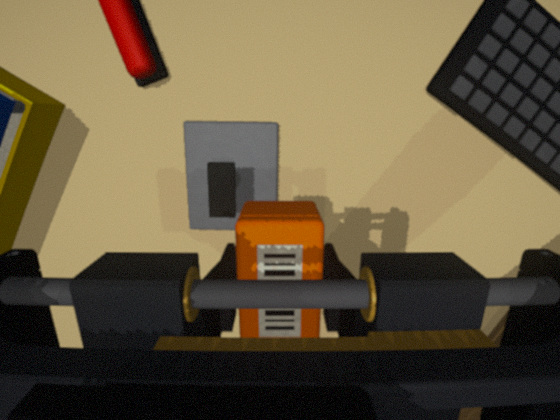

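The wrist view shows the case gripped label-up in the fingers and the grey stand with its black pad at (222,190). The purple one is out of view. Moving over the pad and lowering.

>>> arm_command:
  rows:
    - {"travel": [0.8, -2.5, 0], "roll": 0.9, "fingers": 20}
    - {"travel": [1.6, -5.1, 0], "roll": 0.9, "fingers": 20}
    - {"travel": [1.6, -5.1, 2], "roll": 0.9, "fingers": 20}
    - {"travel": [1.6, -5.1, 4.5], "roll": 0.9, "fingers": 20}
    - {"travel": [1.6, -5.1, 7], "roll": 0.9, "fingers": 20}
    - {"travel": [1.6, -5.1, 8.5], "roll": 0.9, "fingers": 20}
    - {"travel": [1.6, -5.1, 9.6], "roll": 0.9, "fingers": 20}
    - {"travel": [1.6, -5.1, 10.1], "roll": 0.9, "fingers": 20}
    - {"travel": [1.6, -5.1, 10.1], "roll": 0.9, "fingers": 20}
    - {"travel": [1.6, -5.1, 10.1], "roll": 0.9, "fingers": 20}

```text
time_s: 7.1
tcp_pos: [0.5152, -0.3248, 0.0994]
ee_rot: [[-0.862, -0.507, 0.002], [-0.507, 0.862, -0.001], [-0.001, -0.001, -1.0]]
wrist_force: [-0.4, -0.2, -0.8]
gripper_width: 0.458
```

```bash
python3 -c "
from m import *
go((.5142,-.3247,.0947),210.4)
im,d=capture('scene'); P=cloud('scene',d); save('s2.png',cv2.resize(im[180:330,100:300],None,fx=3,fy=3))
"
```

```text
t 7.1 tcp [ 0.5152 -0.3248  0.0994] yaw -149.52 tilt [ 0.002 -0.001 -1.   ] w 0.458 F [-0.4 -0.2 -0.8] j [-17.  27. -12.   0. -51. -43.]
travel [0.08 0.07 0.47] roll 0.08
```

>>> arm_command:
  rows:
    - {"travel": [0.05, 0, 0.2], "roll": 0, "fingers": 20}
    - {"travel": [0.05, 0, 0.35], "roll": 0, "fingers": 20}
    - {"travel": [0.05, 0, 0.35], "roll": 0, "fingers": 20}
    - {"travel": [0.05, 0, 0.35], "roll": 0, "fingers": 20}
    - {"travel": [0.05, 0, 0.35], "roll": 0, "fingers": 20}

```text
time_s: 7.65
tcp_pos: [0.5142, -0.3249, 0.0951]
ee_rot: [[-0.862, -0.507, 0.0], [-0.507, 0.862, -0.0], [-0.0, -0.0, -1.0]]
wrist_force: [0.1, -0.6, -1.0]
gripper_width: 0.462
```

>>> arm_command:
  rows:
    - {"travel": [0, 0, 0.08], "roll": 0, "fingers": 20}
    - {"travel": [0, 0, 0.08], "roll": 0, "fingers": 20}
    - {"travel": [0, 0, 0.08], "roll": 0, "fingers": 20}

```text
time_s: 7.95
tcp_pos: [0.5143, -0.325, 0.0946]
ee_rot: [[-0.862, -0.507, 0.0], [-0.507, 0.862, -0.0], [-0.0, -0.0, -1.0]]
wrist_force: [-0.4, 0.1, 1.3]
gripper_width: 0.46
```

Contact is felt: the force went from -1.0 to +1.3 N. Opening the fingers and rising.

>>> arm_command:
  rows:
    - {"travel": [0, 0, 0], "roll": 0, "fingers": 60}
    - {"travel": [0, 0, 0], "roll": 0, "fingers": 80}
    - {"travel": [0, 0, 0], "roll": 0, "fingers": 100}
    - {"travel": [0, 0, 0], "roll": 0, "fingers": 100}
    - {"travel": [0, 0, 0], "roll": 0, "fingers": 100}
    - {"travel": [0, 0, 0], "roll": 0, "fingers": 100}

```text
time_s: 8.55
tcp_pos: [0.5141, -0.3249, 0.0942]
ee_rot: [[-0.862, -0.507, -0.0], [-0.507, 0.862, 0.0], [0.0, 0.0, -1.0]]
wrist_force: [-0.2, 0.1, 0.0]
gripper_width: 0.917
```

>>> arm_command:
  rows:
    - {"travel": [0, 0, -1], "roll": 0, "fingers": 100}
    - {"travel": [0, 0, -4], "roll": 0, "fingers": 100}
    - {"travel": [0, 0, -8], "roll": 0, "fingers": 100}
    - {"travel": [0, 0, -12], "roll": 0, "fingers": 100}
    - {"travel": [0, 0, -15], "roll": 0, "fingers": 100}
    - {"travel": [0, 0, -15], "roll": 0, "fingers": 100}
    - {"travel": [0, 0, -15], "roll": 0, "fingers": 100}

```text
time_s: 9.25
tcp_pos: [0.5142, -0.3248, 0.2455]
ee_rot: [[-0.862, -0.507, 0.002], [-0.507, 0.862, -0.0], [-0.002, -0.001, -1.0]]
wrist_force: [-1.5, 0.2, -0.8]
gripper_width: 0.998
```

```bash
python3 -c "
from m import *
for n in ['scene','top','wrist']:
    im,d=capture(n); P=cloud(n,d); np.savez(n+'2.npz',im=im,d=d,P=P)
    if n=='wrist': save('w3.png',im)
    q=near(P,.515,-.324,.06,.108,.125); 
    if len(q)>5: print(n,len(q),*rect(q),np.median(q[:,2]))
    hsv=cv2.cvtColor(im,cv2.COLOR_RGB2HSV); m=(hsv[...,0]<16)&(hsv[...,1]>180)&(hsv[...,2]>80)
    rk=near(P,.62,.1,.3,.098,.125); rk=rk[(rk[:,1]>.0)&(rk[:,1]<.2)&(rk[:,0]<.78)]
    if len(rk)>50: print('rack',*rect(rk),'zmax',rk[:,2].max())
    for l in ['reader','dock','reader_window']:
        if n!='wrist':
            r=cut_out(n,l)
            if r:
                q=P[r[0]['mask']]; 
                for z0,z1 in [(.055,.075),(.045,.056),(.006,.016)]:
                    k=q[(q[:,2]>z0)&(q[:,2]<z1)]
                    if len(k)>20: print(n,l,r[0]['p'],z0,len(k),*rect(k),np.median(k[:,2]))
go((.52,.3,.25),350)
"
```

```text
scene 423 [ 514.8 -323.7] [69.8 41.9] 30.9 0.11606582213610961
rack [571.  114.1] [301.7  83.6] 4.4 zmax 0.11526711577751858
scene reader 0.78 0.055 340 [514.3 306.6] [191.5  49.8] -10.1 0.06621476660697756
scene reader 0.78 0.045 416 [513.8 302.4] [197.9  55.6] -6.2 0.052446508025766
scene dock 0.62 0.006 521 [518.7 300.6] [203.3  74.8] -6.9 0.012009366668822352
scene reader_window 0.79 0.055 334 [511.7 307.1] [196.8  49.8] -10.1 0.06617827146755056
scene reader_window 0.79 0.045 416 [513.2 305.6] [200.9  54.8] -8.7 0.05245486905455299
top 94 [ 507.3 -327.3] [41.6 29.6] 31.0 0.11647104009779552
rack [571.8 110.5] [300.8  81.4] 4.8 zmax 0.12274632293967525
top reader 0.84 0.055 348 [512.3 299.2] [193.   48.8] -4.4 0.06324020004466213
top reader 0.84 0.045 307 [521.2 297.7] [182.3  53.9] -5.6 0.05003025248588555
top dock 0.62 0.006 362 [520.9 298.1] [197.9  75.4] -9.8 0.010276589364711652
top reader_window 0.56 0.055 345 [511.9 299.2] [193.8  48.8] -4.4 0.06330766299894242
top reader_window 0.56 0.045 295 [513.2 301.6] [197.3  53.3] -8.3 0.05003025248588555
wrist 3159 [ 515.6 -324.2] [68.9 41.6] 30.4 0.11512117673563954
t 9.7 tcp [ 0.5141 -0.3248  0.2436] yaw -149.53 tilt [-0.001  0.    -1.   ] w 1.001 F [0.3 0.1 0.6] j [-17.  20.  -1.   0. -69. -42.]
travel [-32.2   53.55  -0.62] roll -139.53
```

View pics/w3.png

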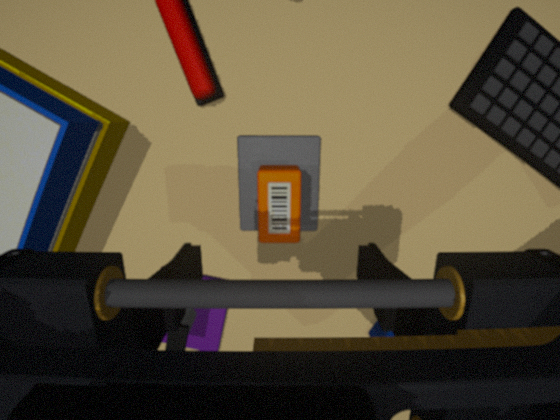

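The wrist view shows the case upright on the grey stand's pad, label up at (280,207), lengthwise, and the fingers clear. Measured case (515.6,-324.2) against pad (515.0,-324.1) mm. Now flying over the rack to the reader.

>>> arm_command:
  rows:
    - {"travel": [-1, 1.7, -1], "roll": 0, "fingers": 100}
    - {"travel": [-3, 5.2, -2], "roll": 4, "fingers": 100}
    - {"travel": [-5.5, 9.5, -3], "roll": 8, "fingers": 100}
    - {"travel": [-8, 13.8, -4], "roll": 12, "fingers": 100}
    - {"travel": [-10.5, 18.2, -4], "roll": 16, "fingers": 100}
    - {"travel": [-13, 22.5, -4], "roll": 20, "fingers": 100}
    - {"travel": [-15.5, 26.8, -4], "roll": 24, "fingers": 100}
    - {"travel": [-18, 31.2, -4], "roll": 28, "fingers": 100}
    - {"travel": [-20.5, 35.5, -4], "roll": 32, "fingers": 100}
    - {"travel": [-23, 39.8, -4], "roll": 36, "fingers": 100}

```text
time_s: 10.7
tcp_pos: [0.5101, 0.1352, 0.2845]
ee_rot: [[-0.995, 0.099, 0.001], [0.099, 0.995, 0.0], [-0.001, 0.0, -1.0]]
wrist_force: [0.5, 0.0, -0.2]
gripper_width: 0.996
```

```bash
python3 -c "
from m import *
go((.515,.30,.27),172)"
```

```text
t 10.7 tcp [0.5101 0.1352 0.2845] yaw 174.33 tilt [ 0.001  0.    -1.   ] w 0.996 F [ 0.5  0.  -0.2] j [  32.   11.   -8.    0.  -71. -128.]
travel [ 1.14 16.45  1.46] roll 2.33
```

>>> arm_command:
  rows:
    - {"travel": [0.3, 4, 0], "roll": 2.3, "fingers": 100}
    - {"travel": [0.6, 8, 0.5], "roll": 2.3, "fingers": 100}
    - {"travel": [1, 12, 1], "roll": 2.3, "fingers": 100}
    - {"travel": [1.1, 15, 1], "roll": 2.3, "fingers": 100}
    - {"travel": [1.1, 16.4, 1], "roll": 2.3, "fingers": 100}
    - {"travel": [1.1, 16.4, 1], "roll": 2.3, "fingers": 100}
    - {"travel": [1.1, 16.4, 1], "roll": 2.3, "fingers": 100}
    - {"travel": [1.1, 16.4, 1], "roll": 2.3, "fingers": 100}

```text
time_s: 11.5
tcp_pos: [0.5155, 0.2962, 0.2745]
ee_rot: [[-0.991, 0.137, 0.0], [0.137, 0.991, -0.0], [-0.0, -0.0, -1.0]]
wrist_force: [-0.1, -0.4, 0.5]
gripper_width: 1.002
```

```bash
python3 -c "
from m import *
go((.515,.30,.27),172)
im,d=capture('wrist'); save('w4.png',im); P=cloud('wrist',d)
for l in ['reader','dock']:
    r=cut_out('wrist',l)
    if r:
        q=P[r[0]['mask']]
        for z0,z1 in [(.06,.07),(.046,.056),(.006,.016)]:
            k=q[(q[:,2]>z0)&(q[:,2]<z1)]
            if len(k)>20: print(l,r[0]['p'],z0,len(k),*rect(k),np.median(k[:,2]))
"
```

```text
t 11.5 tcp [0.5155 0.2962 0.2745] yaw 172.1 tilt [ 0. -0. -1.] w 1.002 F [-0.1 -0.4  0.5] j [  45.   18.   -0.    0.  -72. -143.]
travel [0.1  0.37 0.45] roll 0.1
reader 0.67 0.06 2852 [479.7 313.2] [127.9  29.8] -8.2 0.06449158281956704
reader 0.67 0.046 2204 [578.1 298.2] [68.3 55.6] -8.4 0.05092667354825339
reader 0.67 0.006 24 [508.5 314.5] [157.9  41.9] -3.5 0.010125983903631147
dock 0.9 0.006 3260 [521.1 304.1] [198.9  75. ] -9.6 0.009818564926320272
```

View pics/w4.png

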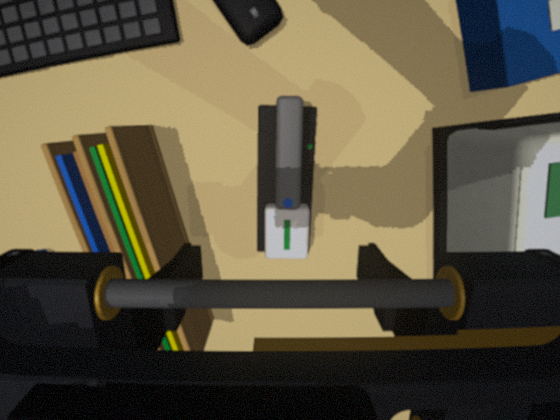

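The wrist view shows the reader on its dock, with the handle at (288,150), the white head at (287,232) and the rack to the left. The geometry fits: handle-to-head distance measures 99.5 against 100 mm. Descending on the handle.

>>> arm_command:
  rows:
    - {"travel": [1.3, 1.06, 1], "roll": 0.7, "fingers": 100}
    - {"travel": [1.3, 1.06, 5], "roll": 0.7, "fingers": 100}
    - {"travel": [1.3, 1.06, 9], "roll": 0.7, "fingers": 100}
    - {"travel": [1.3, 1.06, 13], "roll": 0.7, "fingers": 100}
    - {"travel": [1.3, 1.06, 17], "roll": 0.7, "fingers": 100}
    - {"travel": [1.3, 1.06, 20], "roll": 0.7, "fingers": 100}
    - {"travel": [1.3, 1.06, 22], "roll": 0.7, "fingers": 100}
    - {"travel": [1.3, 1.06, 23.2], "roll": 0.7, "fingers": 100}
    - {"travel": [1.3, 1.06, 23.2], "roll": 0.7, "fingers": 100}
    - {"travel": [1.3, 1.06, 23.2], "roll": 0.7, "fingers": 100}

```text
time_s: 12.65
tcp_pos: [0.5047, 0.31, 0.0432]
ee_rot: [[-0.989, 0.148, 0.001], [0.148, 0.989, 0.001], [-0.001, 0.001, -1.0]]
wrist_force: [0.8, 0.1, 0.2]
gripper_width: 0.998
```

>>> arm_command:
  rows:
    - {"travel": [0, 0, 0], "roll": 0, "fingers": 60}
    - {"travel": [0, 0, 0], "roll": 0, "fingers": 45}
    - {"travel": [0, 0, 0], "roll": 0, "fingers": 38}
    - {"travel": [0, 0, 0], "roll": 0, "fingers": 30}
    - {"travel": [0, 0, 0], "roll": 0, "fingers": 10}
    - {"travel": [0, 0, 0], "roll": 0, "fingers": 10}
    - {"travel": [0, 0, 0], "roll": 0, "fingers": 10}
    - {"travel": [0, 0, 0], "roll": 0, "fingers": 10}
    - {"travel": [0, 0, 0], "roll": 0, "fingers": 10}

```text
time_s: 13.55
tcp_pos: [0.5038, 0.3095, 0.0422]
ee_rot: [[-0.989, 0.148, -0.0], [0.148, 0.989, -0.0], [0.0, -0.001, -1.0]]
wrist_force: [0.2, -1.4, 0.1]
gripper_width: 0.342
```

>>> arm_command:
  rows:
    - {"travel": [0, 0, -0.5], "roll": 0, "fingers": 10}
    - {"travel": [0, 0, -1.5], "roll": 0, "fingers": 10}
    - {"travel": [0, 0, -3], "roll": 0, "fingers": 10}
    - {"travel": [0, 0, -5], "roll": 0, "fingers": 10}
    - {"travel": [0, 0, -8], "roll": 0, "fingers": 10}
    - {"travel": [0, 0, -11], "roll": 0, "fingers": 10}
    - {"travel": [0, 0, -14], "roll": 0, "fingers": 10}
    - {"travel": [0, 0, -17], "roll": 0, "fingers": 10}
    - {"travel": [0, 0, -20], "roll": 0, "fingers": 10}
    - {"travel": [0, 0, -22], "roll": 0, "fingers": 10}

```text
time_s: 14.55
tcp_pos: [0.5043, 0.31, 0.2658]
ee_rot: [[-0.989, 0.148, 0.003], [0.148, 0.989, 0.003], [-0.003, 0.003, -1.0]]
wrist_force: [-0.4, 0.5, -1.6]
gripper_width: 0.343
```

```bash
cat > rd.py <<'E'
from m import *
def held(save_as=None):
    s=sense(); im,d=capture('wrist'); P=cloud('wrist',d,campose('wrist',s)[1])
    if save_as: save(save_as,im)
    R=np.array(s['ee_rot']); L=(P-s['tcp_pos'])@R
    v=(im.max(-1)>150)&(im.max(-1)-im.min(-1)<40)&(L[...,2]>-.02)&(L[...,2]<.03)&(abs(L[...,1])<.04)&(L[...,0]<-.03)&(L[...,0]>-.13)
    q=L[v]; print('head px',len(q))
    if len(q)>50:
        print(rect(q),np.median(q[:,2]))
        A=np.c_[q[:,:2],np.ones(len(q))]; print('plane slope',np.linalg.lstsq(A,q[:,2],rcond=None)[0].round(3))
    r=cut_out('wrist','reader')
    if r: q=L[r[0]['mask']]; print('mask',r[0]['p'],len(q),np.percentile(q,[2,50,98],axis=0).round(3).tolist())
    return im,P,L
E
python3 -c "
from rd import *
go((.45,-.362,.28),210.4)
held('w5.png')"
```

```text
t 14.55 tcp [0.5043 0.31   0.2658] yaw 171.49 tilt [ 0.003  0.003 -1.   ] w 0.343 F [-0.4  0.5 -1.6] j [  47.   18.   -2.    0.  -71. -146.]
travel [ -4.58 -67.26  -1.63] roll -38.91
head px 0
mask 0.67 15199 [[-0.024, -0.014, -0.024], [0.047, 0.001, -0.022], [0.087, 0.015, -0.016]]
```

View pics/w5.png

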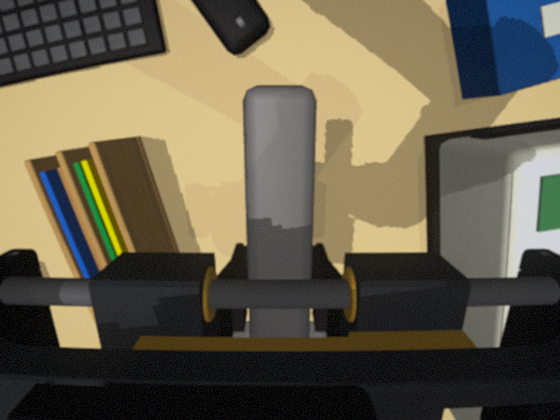

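The reader is held by the handle and level, with the handle end at (280,95) and the rack at left well below. Carrying it over the rack, high up.

>>> arm_command:
  rows:
    - {"travel": [-0.1, -1, -1], "roll": 0, "fingers": 10}
    - {"travel": [-0.2, -3, -2], "roll": -2, "fingers": 10}
    - {"travel": [-0.4, -6, -2], "roll": -4, "fingers": 10}
    - {"travel": [-0.7, -10, -2], "roll": -7, "fingers": 10}
    - {"travel": [-1, -14, -2], "roll": -10, "fingers": 10}
    - {"travel": [-1.2, -18, -2], "roll": -13, "fingers": 10}
    - {"travel": [-1.5, -22, -2], "roll": -16, "fingers": 10}
    - {"travel": [-1.8, -26, -2], "roll": -19, "fingers": 10}
    - {"travel": [-2, -30, -2], "roll": -22, "fingers": 10}
    - {"travel": [-2.3, -34, -2], "roll": -25, "fingers": 10}

```text
time_s: 15.65
tcp_pos: [0.4746, -0.032, 0.2813]
ee_rot: [[-0.958, -0.286, -0.003], [-0.286, 0.958, -0.0], [0.003, 0.0, -1.0]]
wrist_force: [1.4, -0.2, -1.1]
gripper_width: 0.341
```

```bash
python3 -c "
from rd import *
go((.45,-.3625,.28),210.5)"
```

```text
t 15.65 tcp [ 0.4746 -0.032   0.2813] yaw -163.4 tilt [-0.003 -0.    -1.   ] w 0.341 F [ 1.4 -0.2 -1.1] j [ 16.   5. -15.  -0. -70. -89.]
travel [ 11.8  -30.97   0.15] roll -13.9
```

>>> arm_command:
  rows:
    - {"travel": [1.3, -3.4, 0], "roll": -2, "fingers": 10}
    - {"travel": [2.8, -7.4, 0], "roll": -4, "fingers": 10}
    - {"travel": [4.3, -11.4, 0], "roll": -6, "fingers": 10}
    - {"travel": [5.8, -15.4, 0], "roll": -8, "fingers": 10}
    - {"travel": [7.4, -19.4, 0], "roll": -10, "fingers": 10}
    - {"travel": [8.9, -23.4, 0], "roll": -12, "fingers": 10}
    - {"travel": [10.3, -27, 0], "roll": -13.9, "fingers": 10}
    - {"travel": [11.3, -29.7, 0], "roll": -13.9, "fingers": 10}
    - {"travel": [11.8, -31, 0], "roll": -13.9, "fingers": 10}
    - {"travel": [11.8, -31, 0], "roll": -13.9, "fingers": 10}

```text
time_s: 16.65
tcp_pos: [0.4498, -0.3618, 0.2807]
ee_rot: [[-0.864, -0.503, -0.003], [-0.503, 0.864, 0.001], [0.002, 0.003, -1.0]]
wrist_force: [-0.4, 0.4, -1.8]
gripper_width: 0.343
```

>>> arm_command:
  rows:
    - {"travel": [0, 0, 3], "roll": 0, "fingers": 10}
    - {"travel": [0, 0, 6], "roll": 0, "fingers": 10}
    - {"travel": [0, 0, 8], "roll": 0, "fingers": 10}
    - {"travel": [0, 0, 8], "roll": 0, "fingers": 10}
    - {"travel": [0, 0, 8], "roll": 0, "fingers": 10}

```text
time_s: 17.15
tcp_pos: [0.4513, -0.3601, 0.2028]
ee_rot: [[-0.862, -0.507, -0.0], [-0.507, 0.862, -0.0], [0.0, -0.0, -1.0]]
wrist_force: [-0.7, -0.0, -0.7]
gripper_width: 0.338
```

```bash
cat > chk.py <<'E'
from rd import *
go((.45,-.3625,.147),210.5)
for n in ['scene','top']:
    im,d=capture(n); P=cloud(n,d); 
    if n=='scene': save('s_'+str(int(sense()['time_s']*100))+'.png',cv2.resize(im[150:330,100:300],None,fx=3,fy=3))
    q=near(P,.515,-.324,.07,.108,.122); print(n,'casetop',len(q),*(rect(q) if len(q)>20 else ()))
    r=cut_out(n,'reader')
    if r:
        q=P[r[0]['mask']]; z=q[:,2]
        print('reader',r[0]['p'],len(q),np.percentile(z,[3,25,50,75,97]).round(3))
        v=r[0]['mask']&(im.min(-1)>140); k=P[v]; k=k[k[:,2]>.12]
        if len(k)>30:
            zt=np.median(k[:,2]); kk=k[abs(k[:,2]-zt)<.006]; print('head',len(kk),*rect(kk),'z',zt.round(4))
            A=np.c_[kk[:,:2],np.ones(len(kk))]; print('slope',np.linalg.lstsq(A,kk[:,2],rcond=None)[0].round(3))
im,P,L=held()
r=cut_out('wrist','reader')
if r:
    k=L[r[0]['mask']]; k=k[(abs(k[:,1])<.012)&(k[:,2]<-.015)&(k[:,0]>.03)]; A=np.c_[k[:,:2],np.ones(len(k))]; print('handle slope (tool)',np.linalg.lstsq(A,k[:,2],rcond=None)[0].round(3),len(k))
E
python3 chk.py; ls pics
```

```text
t 17.15 tcp [ 0.4513 -0.3601  0.2028] yaw -149.54 tilt [-0. -0. -1.] w 0.338 F [-0.7 -0.  -0.7] j [-22.  19.  -9.   0. -62. -37.]
travel [ 0.24 -0.14  5.58] roll -0.04
scene casetop 425 [ 514.  -322.7] [70.4 43.8] 29.5
reader 0.81 1130 [0.194 0.209 0.213 0.215 0.228]
head 324 [ 519.3 -319.9] [59.3 53.7] 31.8 z 0.2126
slope [-0.03   0.022  0.235]
top casetop 0
reader 0.75 2501 [0.013 0.076 0.101 0.108 0.115]
head px 0
mask 0.89 15181 [[-0.024, -0.014, -0.024], [0.046, 0.001, -0.022], [0.087, 0.015, -0.016]]
handle slope (tool) [-0.031 -0.029 -0.021] 8525
s2.png
s_1720.png
scene.png
top.png
w1.png
w2.png
w3.png
w4.png
w5.png
```

>>> arm_command:
  rows:
    - {"travel": [0.1, -0.13, 0.5], "roll": 0, "fingers": 10}
    - {"travel": [0.1, -0.13, 1.5], "roll": 0, "fingers": 10}
    - {"travel": [0.1, -0.13, 2.5], "roll": 0, "fingers": 10}
    - {"travel": [0.1, -0.13, 3.4], "roll": 0, "fingers": 10}
    - {"travel": [0.1, -0.13, 4.1], "roll": 0, "fingers": 10}
    - {"travel": [0.1, -0.13, 4.7], "roll": 0, "fingers": 10}
    - {"travel": [0.1, -0.13, 5.1], "roll": 0, "fingers": 10}
    - {"travel": [0.1, -0.13, 5.4], "roll": 0, "fingers": 10}
    - {"travel": [0.1, -0.13, 5.4], "roll": 0, "fingers": 10}
    - {"travel": [0.1, -0.13, 5.4], "roll": 0, "fingers": 10}

```text
time_s: 18.5
tcp_pos: [0.451, -0.3624, 0.1485]
ee_rot: [[-0.863, -0.506, 0.0], [-0.506, 0.863, -0.0], [-0.0, -0.001, -1.0]]
wrist_force: [0.2, -0.7, -1.5]
gripper_width: 0.342
```

```bash
python3 chk.py; ls pics|grep s_
```

```text
t 18.5 tcp [ 0.451  -0.3624  0.1485] yaw -149.62 tilt [ 0. -0. -1.] w 0.342 F [ 0.2 -0.7 -1.5] j [-23.  22. -13.   0. -55. -37.]
travel [0.1  0.04 0.15] roll -0.12
scene casetop 191 [ 516.3 -325.7] [69.7 39.5] 36.2
reader 0.74 1036 [0.14  0.155 0.159 0.16  0.174]
head 308 [ 518.8 -322.1] [59.4 53.1] 30.5 z 0.1583
slope [-0.022  0.02   0.176]
top casetop 0
reader 0.47 147 [0.06  0.166 0.17  0.173 0.178]
head px 0
mask 0.89 15089 [[-0.024, -0.014, -0.024], [0.047, 0.001, -0.022], [0.087, 0.015, -0.017]]
handle slope (tool) [-0.028 -0.029 -0.021] 8540
s_1720.png
s_1855.png
```

View pics/s_1855.png

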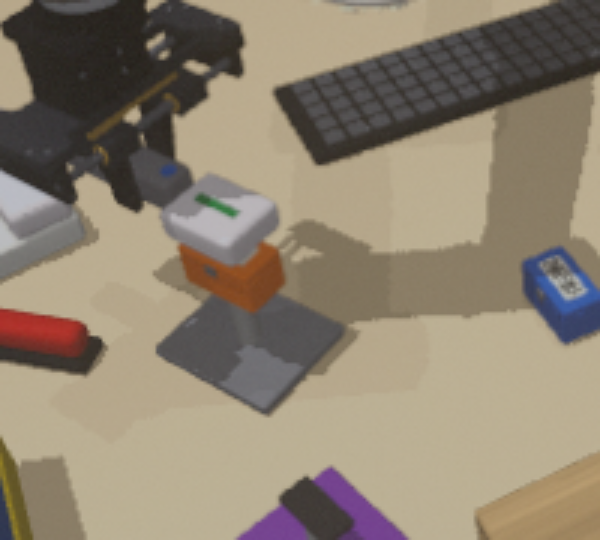

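The crop shows the white head (220,215) level above the orange case (232,270), aligned and not touching, with the case upright on the grey stand. Let it settle briefly, then hand in.

>>> arm_command:
  rows:
    - {"travel": [0, 0, 0], "roll": 0, "fingers": 10}
    - {"travel": [0, 0, 0], "roll": 0, "fingers": 10}
    - {"travel": [0, 0, 0], "roll": 0, "fingers": 10}

```text
time_s: 19.15
tcp_pos: [0.4509, -0.3623, 0.1483]
ee_rot: [[-0.863, -0.506, 0.0], [-0.506, 0.863, -0.0], [-0.0, -0.0, -1.0]]
wrist_force: [-0.2, -1.7, -2.0]
gripper_width: 0.338
```

```bash
python3 -c "
from m import *
go((.451,-.3624,.1485),210.5); print(finish_job())"
```

```text
t 19.15 tcp [ 0.4509 -0.3623  0.1483] yaw -149.63 tilt [ 0. -0. -1.] w 0.338 F [-0.2 -1.7 -2. ] j [-23.  22. -13.  -0. -55. -37.]
travel [-0.01 -0.02 -0.02] roll -0.13
the job is handed in; nothing more can be done
None
```

I stood the orange case on the grey stand's pad and let it go. I then lifted the reader from its dock, carried it over the rack about 26 cm up, and handed in at 19.2 s still holding it above the label.

- **Case:** the last wrist view after release put it within about 1 mm of the pad's centre, with the same yaw as the pad to within about 1°. Its top was at 115 mm, as it should be.
- **Reader:** in the last scene picture the window was about 16 mm above the label, about 2 mm off its centre and aligned within about 1°. It was not touching the case, and the measured tilt was about 0.03 rad.
- **Checks that were weak or disagreed:**
  - The top camera could not see the case's top face under the gripper, and its reader reading was unusable.
  - The last scene fit of the case's top (yaw 36°) was distorted because the reader's head hid part of it, so I relied on the earlier fits of 29.5° to 31°.
  - I did not measure the blue case, pen cup, stapler or mouse again at the end. I saw no sign of contact with them or the rack, and the wrist force stayed low throughout.

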